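Clip a stage plate to the sloping inspection stand

ROBOT

A 6-joint arm with a two-finger parallel gripper is mounted at the origin on the work surface. World frame = base frame: x ahead of the robot, y to its left, z up, the work surface at z = 0. Lengths are in m, angles in degrees, forces in N, time in s.
With the tool pointing down it reaches from about 0.25 to 0.725 m from the base axis. Payload 9.7 kg.
Tool frame: the origin (TCP) lies midway between the tips of the shut fingers; the grasp point (between the pads) lies 19 mm behind it; z points along the fingers, y is the line along which they close (so a half turn about z gives the same grasp; the last joint's range is limited). The gripper opens to 85 mm and grips with 20 to 120 N. Pads are 22 mm wide; open, the fingers measure 114 mm over their backs; the gripper's body (76 mm by 85 mm) begins 54 mm behind the grasp point. The pads swing forward as they close: fully open they stand 13 mm farther back than shut.
Start: joints at [69.5, 4.979, 10.078, 95.1, 0, 90], TCP at [0.193, 0.515, 0.231] pointing down, gripper open.
Joint ranges: [-179.16, 179.16], [-48.56, 103.87], [-65.8, 70.77], [-126.05, 130.52], [-82.76, 87.17], [-180, 180]. Speed limits (degrees/s): [127.2, 127.2, 147.25, 180, 180, 180].

INTERFACE

Orientations are given as [roll, pitch, yaw] about the fixed x, y, z axes, in that order (R = Rz(yaw) Ry(pitch) Rx(roll)).
In Python, from workcell import readout, imaging, bot, spotter gives the robot as it stands.
- The arm moves only by the shell command python3 -m jog 'ROWS' [FORCE]. ROWS is JSON, a list of rows, each an object with "rotation": the turn, a rotation vector about the world's x, y, z in degrees, a list of three; "translation": the shift along the world's x, y, z in mm, a list of three; "grip": the finger opening in mm, from 0 to 85.4. In form: [{"rotation": [wx, wy, wz], "translation": [dx, dy, dz], "grip": grip}, ...]. A call has 1 to 20 rows; each row is the pose to reach, as a shift and turn from the pose commanded when the call began; what a row does not reach only later rows make up. A row lasts 1/10 s, in which the tool goes at most 50 mm and 8.59 degrees, less where a joint would pass 70% of its speed; a pose out of reach is approached as far as the arm can. A call with a gripper value outside its range is refused whole. The fingers move at their own pace and stop on an object; FORCE is the grip in N (left out, the last holds). Time passes only in rows, so rows that repeat a pose let the fingers close. It gives the time, the measured TCP pose, the force, the opening and the grip force at its end, in the units of the state.
- readout.get_obs(): the state, without advancing time (a new reading comes with each control period).
- imaging.camera(name): name is "side" or "top" or "wrist"; returns (picture, depth): 480x640x3 uint8, red, green, blue; 480x640 float32, m along the optical axis (not along the pixel's ray), 0 where there is no reading.
- imaging.camera_info(name): a dict with "vertical_fov" (degrees; the focal length in pixels is half the picture's height over the tangent of half this angle, whatever the lens; pixels are square), "cx", "cy" (the principal point, pixels), "extrinsics" (4x4, takes a point from camera to world coordinates); the wrist camera has in their place "tool_from_camera" (4x4, takes a point from camera to tool coordinates, whose origin is the TCP and whose axes are the flange's). Camera axes: x right, y down, z forward; pixel columns grow to the right and rows downward; lengths in m; the calibration is good to about 2 mm. A picture is of the moment at which its call begins: read the wrist's pose just before it. camera_info takes no time and is no camera call.
- bot.job_done(): hands the job in; it is judged then, once.
Trained networks look in the newest picture that a camera, given by its name, has taken for a name from the list of things; names that differ only in an ending like _2 or _b are one class to them, and where a whole thing is asked for, a point or a joint stands for the part that bears it (a point fixed in the world has none). Each returns a list of dicts, best first, with "confidence" (0 to 1); they miss things now and then, are a little off and sometimes report something else, mostly with a low value. They report only what shows in the picture. A call takes as long as a camera call.
- spotter.spot_in(camera, target): "box" ([centre column, centre row, width, height] in pixels, round what is visible of it).
- spotter.mark_of(camera, target): "uv" ([column, row] in pixels: a listed point, or the origin of a listed thing).
The state is a dict: "time": time; "q": joint angles; "qd": joint speeds; "joint_efforts": joint torques, N m; "ee_pos": TCP position; "tcp_rot": TCP orientation; "wrist_force": force on the tool from outside, world axes, zero at the start; "torque": the same for the moment, N m; "opening": finger opening in m; "grasp_force": force on a finger pad.
Only numpy, scipy, OpenCV 4.12 (cv2) and the standard library are available. Lean on these libraries where they do the work, as an engineer would, in place of code of your own. Each camera call takes 0.05 s, during which the arm holds its last target. There are 200 camera calls.

TASK

Take the tall aluminium stage plate out of its rack and stand it on the ledge of the sloping inspection stand, flat against the backrest and centred on it, the same end down as in the rack. Then take the black spring clamp from its parking block and clip it well over the middle of the backrest's top edge, in line with the slope, so that its jaws pinch plate and backrest together. Leave the short plate, the bottle and the dish where they are.

Things in the scene. Friction and masses are not known exactly. Their poses are not given: they have to be found in the camera images.
- plate: Tall aluminium plate, 110 mm long (z), 64 mm wide (y), 6 mm thick (x), with a 34 mm round hole centred 43 mm above its bottom. Origin: centre of its bottom edge face. Starts upright in either slot of the rack; take it near the top by its two long side edges, 64 mm apart. 0.08 to 0.17 kg.
- short_plate: Shorter aluminium plate (80 mm tall, 50 mm wide, 6 mm thick), upright in the other slot, to be left alone. Origin: centre of its bottom edge face; axes as for the tall plate.
- rack: Fixed grey plastic rack, 84 mm (x) by 44 mm (y), 34 mm tall, origin at the centre of its underside. Two slots along its y at x = -22 and +22 mm, 9 mm wide, open at both ends, 24 mm deep (slot floor 10 mm above the bench).
- rest: Backrest of the fixed stand: aluminium strip 40 mm wide (y), leaning 30 degrees from vertical, top away from the robot. z runs up the slope (top edge at 110 mm), x is the front face's normal, pointing up and towards the robot. It fills x = -6 to 0 mm. Origin: corner of its front face and the ledge's upper face, mid-width, 30 mm above the bench. A post stands behind it below z = 45 mm.
- stand: Foot of the fixed inspection stand, steel, 110 (x) by 80 (y) mm, 10 mm thick; origin on its underside, 30 mm below the origin of rest. The ledge on the backrest is 48 mm wide and reaches out to x = 16 mm in the frame of rest, with a lip 5 mm high from x = 12 to 16 mm: 12 mm of room for the 6 mm plate.
- park: Fixed white parking block, foot 70 (x) by 80 mm (y), 16 mm thick, origin at the centre of its underside, with an upright tab 12 mm thick (y), 34 mm wide (x), top 86 mm above the bench. The clamp starts clipped on this tab.
- clamp: Black spring clamp like a clothes peg, 124 mm long, 80 g: its lever on the +y side. Origin on the hinge pin; x along the pin, z towards the handles, middle plane y = 0 at joint 0. Handles 26 mm wide (x), 4 to 60 mm above the hinge, spreading upwards to 46 mm over the outsides; squeezed to 26 mm (about 15 N, at a stop, then parallel) they open the jaws. Starts upright on the tab, hinge at 108 mm.
- jaw (a joint): Opening angle of the clamp's jaws (rad): -0.19 shut, 0 when pinching 12 mm (plate and backrest together, or the parking tab), -0.1 on 6 mm, 0.33 fully open with the handles squeezed to their stop. Sprung shut, about 8 N at the tips.
- mouth (a point): Point midway between the clamp's jaw tips (at joint 0), 56 mm below the hinge pin along the clamp's z. The rubber tips are 24 mm wide, 48 to 64 mm below the hinge, 12 mm apart at joint 0 and about 30 mm fully open. The throat above them is 22 mm wide and ends 7 mm below the hinge.
- bottle: White plastic bottle, 60 mm in diameter, 110 mm tall, to be left alone. Origin: centre of its underside.
- dish: Round glass dish, 80 mm in diameter, 28 mm tall, to be left alone. Origin: centre of its underside.

How it is judged (in metres and radians):
On the way:
1. the tall plate stands on the ledge, flat against the backrest, released (x of plate in the frame of rest between -0.002 and 0.01 m and y of plate in the frame of rest between -0.012 and 0.012 m and z of plate in the frame of rest between -0.004 and 0.006 m and angle between the x axis of plate and the x axis of rest, either way round below 0.12 rad and angle between the z axis of plate and the z axis of rest, either way round below 0.12 rad and contact force between the fingers and plate below 0.1 N and linear speed of plate below 0.02 m/s), for 0.2 s.
At the end, for the whole second after the job is handed in: Plate on the ledge within 6 mm, centred within 12 mm, flat on the backrest within 0.12 rad; clamp pinching plate and backrest, jaw angle -0.05 to 0.08, tips 8 to 55 mm below the top edge, within 22 mm of its middle, in line with the slope within 0.3 rad, square within 0.4 rad; at rest, released (x of plate in the frame of rest between -0.002 and 0.01 m and y of plate in the frame of rest between -0.012 and 0.012 m and z of plate in the frame of rest between -0.004 and 0.006 m and angle between the x axis of plate and the x axis of rest, either way round below 0.12 rad and angle between the z axis of plate and the z axis of rest, either way round below 0.12 rad and z of mouth in the frame of rest between 0.055 and 0.102 m and y of mouth in the frame of rest between -0.022 and 0.022 m and x of mouth in the frame of rest between -0.006 and 0.006 m and angle between the z axis of clamp and the z axis of rest, either way round below 0.3 rad and angle between the y axis of clamp and the x axis of rest, either way round below 0.4 rad and value of joint jaw between -0.05 and 0.08 rad and contact force between clamp and plate above 1.5 N and contact force between clamp and rest above 1.5 N and linear speed of each of clamp, plate below 0.02 m/s); the robot touches nothing.
It fails at once if the short plate is disturbed (moved more than 20 mm) (distance of short_plate from where it was at the start of the episode above 0.02 m).
It fails at once if the bottle is moved more than 20 mm (distance of bottle from where it was at the start of the episode above 0.02 m).
It fails at once if the dish is moved more than 20 mm (distance of dish from where it was at the start of the episode above 0.02 m).
It also fails if it takes over 58 s, if anything falls off the work surface, if the arm or the gripper's body presses on something with over 40 N, if the wrist force passes 120 N, or if a joint passes its speed limit or range.

## Working session

There is one attempt and no reset: what is moved stays moved. The work goes in short steps, Python scripts to look and compute and a shell command to move; the robot and the scene stay as the last step left them, time stands still between calls to the robot, and variables do not carry over. Pictures are saved under pics/ and viewed, at most 10 in all, crops included, and the job is handed in when it is done.

```bash
ls; mkdir -p pics; cat > h.py <<'E'
import numpy as np, cv2
from workcell import readout, imaging, bot, spotter
from scipy.spatial.transform import Rotation as R
def T_tool():
    o=readout.get_obs(); T=np.eye(4); T[:3,3]=o["ee_pos"]; T[:3,:3]=R.from_euler("xyz",o["tcp_rot"],degrees=True).as_matrix(); return T
def cloud(name):
    i=imaging.camera_info(name)
    Tw=(T_tool()@np.array(i["tool_from_camera"])) if name=="wrist" else np.array(i["extrinsics"])
    p,d=imaging.camera(name)
    f=240/np.tan(np.radians(i["vertical_fov"]/2))
    v,u=np.mgrid[:480,:640]
    X=np.stack([(u-i["cx"])/f*d,(v-i["cy"])/f*d,d],-1)
    W=X@Tw[:3,:3].T+Tw[:3,3]; W[d==0]=np.nan
    return p,W,d,Tw,f,i
def save(p,n): cv2.imwrite("pics/"+n,cv2.cvtColor(p,cv2.COLOR_RGB2BGR))
E
python3 - <<'E'
from h import *
print(readout.get_obs())
for c in ["side","top"]:
    p,W,d,Tw,f,i=cloud(c); save(p,c+".png"); np.save(c+".npy",W)
    print(c,i,f)
    for n in ["plate","short_plate","rack","rest","stand","park","clamp","bottle","dish"]:
        b=spotter.spot_in(c,n); m=spotter.mark_of(c,n)
        print(n,[(np.round(x["box"]).astype(int).tolist(),round(x["confidence"],2)) for x in b[:2]],[(np.round(x["uv"]).astype(int).tolist(),round(x["confidence"],2),np.round(W[int(np.clip(x["uv"][1],0,479)),int(np.clip(x["uv"][0],0,639))],3).tolist()) for x in m[:2]])
E
```

```text
pics
{'time': 0.0, 'q': array([ 6.94999380e+01,  5.01203655e+00,  1.00320570e+01,  9.51001567e+01,
       -4.05651703e-04,  8.99989287e+01]), 'qd': array([ 0.02249642,  0.05608818,  0.00129047, -0.04240381,  0.09107132,
       -0.04902319]), 'joint_efforts': array([ 3.61292943e-03, -5.20373726e+01,  4.64815485e+01,  1.57723459e-02,
       -6.26824612e-05,  3.70459375e-06]), 'ee_pos': array([0.1925299 , 0.51493715, 0.23055263]), 'tcp_rot': array([-1.79919864e+02,  4.04152913e-04,  1.59501010e+02]), 'wrist_force': array([ 0.47956457, -0.66016742,  0.17992656]), 'torque': array([-0.06978749, -0.04387859,  0.0059617 ]), 'grasp_force': 0.0, 'opening': 0.08575407051696562}
side {'vertical_fov': 53.99181653587852, 'cx': 318.1519071365092, 'cy': 235.58184570627662, 'extrinsics': array([[ 0.76008703, -0.50622524,  0.40743554,  0.14310913],
       [-0.64959094, -0.57522166,  0.49714349, -0.48543501],
       [-0.01730084, -0.64253875, -0.76605785,  0.84046651],
       [ 0.        ,  0.        ,  0.        ,  1.        ]])} 471.10969063949665
plate [([430, 359, 34, 54], 0.69)] [([421, 372], 0.92
[... 1380 characters left out ...]
, -0.312, 0.037]), ([214, 263], 0.7, [0.502, 0.247, 0.086])]
short_plate [([472, 288, 34, 5], 0.49)] [([463, 295], 0.55, [0.466, -0.295, 0.031])]
rack [([471, 288, 31, 29], 0.92)] [([466, 282], 0.91, [0.494, -0.298, 0.037]), ([339, 242], 0.21, [0.568, -0.017, 0.042])]
rest [([341, 225, 25, 42], 0.59)] [([336, 241], 0.97, [0.571, -0.01, 0.04])]
stand [([339, 233, 42, 64], 0.87)] [([337, 240], 0.82, [0.575, -0.013, 0.033])]
park [([221, 265, 43, 34], 0.83)] [([218, 263], 0.96, [0.506, 0.246, 0.062])]
clamp [([207, 254, 32, 21], 0.97)] []
bottle [([246, 197, 25, 30], 0.64)] [([249, 203], 0.61, [0.644, 0.187, 0.061])]
dish [([414, 204, 35, 32], 0.83)] [([412, 207], 0.72, [0.668, -0.185, 0.004])]
```

```bash
python3 - <<'E'
from h import *
a=cv2.imread("pics/top.png")[160:320,180:520]; b=cv2.imread("pics/side.png")[140:420,210:470]
a=cv2.resize(a,None,fx=1.5*1.56,fy=1.5*1.56); 
b=cv2.resize(b,None,fx=2.1,fy=2.1)
cv2.imwrite("pics/a.png",a); cv2.imwrite("pics/b.png",b)
# rough geometry from the clouds
W=np.concatenate([np.load(c+".npy").reshape(-1,3) for c in ["top","side"]])
def st(n,c,r,zl,zh):
    m=(abs(W[:,0]-c[0])<r)&(abs(W[:,1]-c[1])<r)&(W[:,2]>zl)&(W[:,2]<zh); P=W[m]
    if len(P)<5: print(n,len(P)); return
    rc=cv2.minAreaRect((P[:,:2]*1000).astype(np.float32)); print(n,len(P),P.mean(0).round(4),P[:,2].max().round(4),[np.round(x,1) for x in rc])
st("plate top",(0.5,-0.31),.07,.098,.14)
st("short top",(0.47,-0.31),.07,.07,.098)
st("rack",(0.48,-0.31),.09,.026,.042)
st("rest hi",(0.6,-0.015),.07,.11,.2)
st("stand",(0.58,-0.015),.1,.005,.014)
st("clamp",(0.5,0.245),.06,.14,.2)
st("park",(0.5,0.245),.08,.01,.02)
E
python3 -c "
print(1)"
```

```text
plate top 512 [ 0.5152 -0.3195  0.1139] 0.1247 [array([ 516.7, -318. ]), array([67.3,  8.2]), np.float64(81.6)]
short top 705 [ 0.4934 -0.3156  0.0848] 0.098 [array([ 494.5, -314.9]), array([66.6, 50.5]), np.float64(80.7)]
rack 1341 [ 0.4892 -0.3145  0.034 ] 0.042 [array([ 493.4, -311.2]), array([65.8, 83.2]), np.float64(72.9)]
rest hi 296 [ 0.6301 -0.0268  0.1187] 0.1286 [array([630. , -26.5]), array([42.2, 16.2]), np.float64(80.4)]
stand 1938 [ 0.5723 -0.0225  0.0096] 0.014 [array([581.3, -15.7]), array([195.6, 195.7]), np.float64(89.0)]
clamp 342 [0.509  0.2553 0.1564] 0.1709 [array([511.5, 252.9]), array([29.5, 47.3]), np.float64(17.4)]
park 1263 [0.5067 0.2436 0.0155] 0.0198 [array([511.5, 251.7]), array([71.7, 84.4]), np.float64(18.9)]
1
```

View pics/a.png

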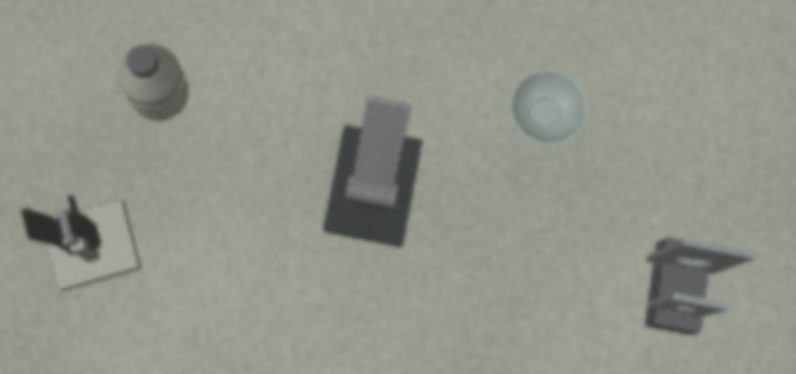

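View pics/b.png

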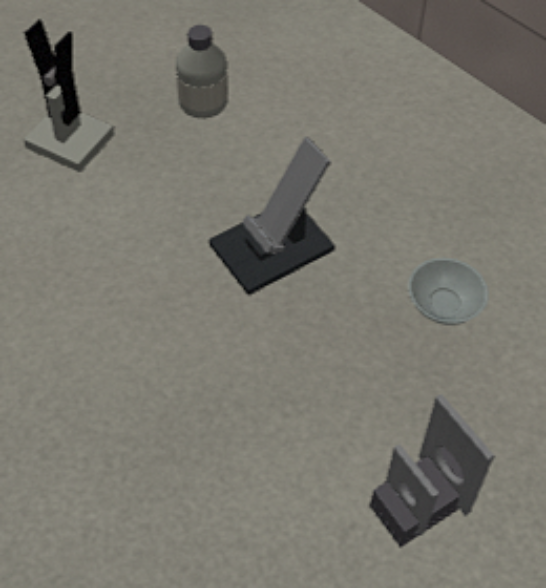

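The pictures show the clamp on its park block on the left and the stand in the middle. The rack is on the right, with the tall plate in the far slot (top-view crop about (700,255)) and the short plate in the near one. Next I check where the wrist camera is mounted and refine the positions.

```bash
python3 - <<'E'
from h import *
i=imaging.camera_info("wrist"); print(i)
E
```

```text
{'vertical_fov': 62.27459238816554, 'cx': 318.6553922462802, 'cy': 240.96056530660172, 'tool_from_camera': array([[-5.81683671e-04, -9.45134717e-01, -3.26680314e-01,
         8.40693099e-02],
       [ 9.99999759e-01, -6.73269725e-04,  1.67279931e-04,
         2.18454795e-04],
       [-3.78046036e-04, -3.26680138e-01,  9.45134882e-01,
        -1.42383831e-01],
       [ 0.00000000e+00,  0.00000000e+00,  0.00000000e+00,
         1.00000000e+00]])}
```

```bash
python3 -m jog '[{"rotation":[0,0,-142],"translation":[315,-260,70],"grip":85},{"rotation":[0,0,-142],"translation":[315,-260,70],"grip":85},{"rotation":[0,0,-142],"translation":[315,-260,70],"grip":85},{"rotation":[0,0,-142],"translation":[315,-260,70],"grip":85},{"rotation":[0,0,-142],"translation":[315,-260,70],"grip":85},{"rotation":[0,0,-142],"translation":[315,-260,70],"grip":85},{"rotation":[0,0,-142],"translation":[315,-260,70],"grip":85},{"rotation":[0,0,-142],"translation":[315,-260,70],"grip":85},{"rotation":[0,0,-142],"translation":[315,-260,70],"grip":85},{"rotation":[0,0,-142],"translation":[315,-260,70],"grip":85},{"rotation":[0,0,-142],"translation":[315,-260,70],"grip":85},{"rotation":[0,0,-142],"translation":[315,-260,70],"grip":85},{"rotation":[0,0,-142],"translation":[315,-260,70],"grip":85},{"rotation":[0,0,-142],"translation":[315,-260,70],"grip":85},{"rotation":[0,0,-142],"translation":[315,-260,70],"grip":85},{"rotation":[0,0,-142],"translation":[315,-260,70],"grip":85},{"rotation":[0,0,-142],"translation":[315,-260,70],"grip":85},{"rotation":[0,0,-142],"translation":[315,-260,70],"grip":85},{"rotation":[0,0,-142],"translation":[315,-260,70],"grip":85},{"rotation":[0,0,-142],"translation":[315,-260,70],"grip":85}]'
cat > look.py <<'E'
import sys
from h import *
n=sys.argv[1]
p,W,d,Tw,f,i=cloud("wrist"); save(p,n+".png"); np.save(n+".npy",W)
o=readout.get_obs(); print(o["time"],o["ee_pos"].round(4),o["tcp_rot"].round(2),o["q"].round(1))
def st(nm,c,r,zl,zh,q=None):
    P=W.reshape(-1,3); m=(np.hypot(P[:,0]-c[0],P[:,1]-c[1])<r)&(P[:,2]>zl)&(P[:,2]<zh); P=P[m]
    if len(P)<5: print(nm,len(P)); return
    rc=cv2.minAreaRect((P[:,:2]*1000).astype(np.float32)); print(nm,len(P),P.mean(0).round(4),"z50/98",np.percentile(P[:,2],[50,98]).round(4),[np.round(x,1) for x in rc])
for a in sys.argv[2:]:
    nm,x,y,r,zl,zh=a.split(","); st(nm,(float(x),float(y)),float(r),float(zl),float(zh))
E
python3 look.py w1 clamptop,.508,.255,.06,.155,.2 park,.508,.25,.07,.012,.02 tab,.508,.25,.05,.08,.09
```

```text
time: 3.9
ee_pos: [0.5232, 0.2154, 0.3013]
tcp_rot: [-178.1, 0.1, 21.5]
wrist_force: [0.2, -0.5, 0.6]
opening: 0.0851
grasp_force: 0.0
3.95 [0.5231 0.2155 0.3013] [-1.7814e+02  6.0000e-02  2.1510e+01] [ 21.5   9.6  23.1 103.6   1.9 179.9]
clamptop 674 [0.511  0.2576 0.1634] z50/98 [0.1647 0.1665] [array([511.2, 254.7]), array([26.1, 44.9]), np.float64(18.7)]
park 2972 [0.5218 0.2522 0.0156] z50/98 [0.0157 0.0175] [array([511.1, 254.5]), array([70.1, 79.4]), np.float64(18.9)]
tab 146 [0.5231 0.2572 0.0852] z50/98 [0.0855 0.0891] [array([520.9, 254.8]), array([34.5, 15.9]), np.float64(86.0)]
```

View pics/w1.png

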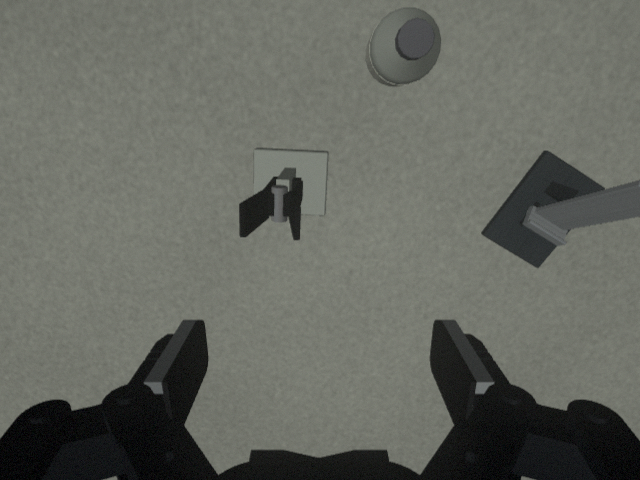

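The grey clamp handles sit at about (270,205) on the white park block, and the rest of the stand is at about (570,215). Joint 6 ran to its limit, so the half-turned yaw is the right choice. The clamp is at (0.511, 0.2545) with yaw 18.9°. Next I look at the stand.

```bash
python3 -m jog '[{"rotation":[0,0,148],"translation":[20,-240,0],"grip":85},{"rotation":[0,0,148],"translation":[20,-240,0],"grip":85},{"rotation":[0,0,148],"translation":[20,-240,0],"grip":85},{"rotation":[0,0,148],"translation":[20,-240,0],"grip":85},{"rotation":[0,0,148],"translation":[20,-240,0],"grip":85},{"rotation":[0,0,148],"translation":[20,-240,0],"grip":85},{"rotation":[0,0,148],"translation":[20,-240,0],"grip":85},{"rotation":[0,0,148],"translation":[20,-240,0],"grip":85},{"rotation":[0,0,148],"translation":[20,-240,0],"grip":85},{"rotation":[0,0,148],"translation":[20,-240,0],"grip":85},{"rotation":[0,0,148],"translation":[20,-240,0],"grip":85},{"rotation":[0,0,148],"translation":[20,-240,0],"grip":85},{"rotation":[0,0,148],"translation":[20,-240,0],"grip":85},{"rotation":[0,0,148],"translation":[20,-240,0],"grip":85},{"rotation":[0,0,148],"translation":[20,-240,0],"grip":85},{"rotation":[0,0,148],"translation":[20,-240,0],"grip":85},{"rotation":[0,0,148],"translation":[20,-240,0],"grip":85},{"rotation":[0,0,148],"translation":[20,-240,0],"grip":85},{"rotation":[0,0,148],"translation":[20,-240,0],"grip":85}]'
python3 look.py w2 stand,.59,-.02,.08,.006,.013 hi,.62,-.02,.06,.1,.14 mid,.6,-.02,.05,.05,.1 low,.575,-.02,.05,.025,.05
```

```text
time: 5.85
ee_pos: [0.5434, -0.0244, 0.3014]
tcp_rot: [-178.1, 0.1, 169.6]
wrist_force: [-0.2, -0.5, 0.5]
opening: 0.0851
grasp_force: 0.0
5.9 [ 0.5434 -0.0245  0.3013] [-1.7814e+02  7.0000e-02  1.6939e+02] [ -1.6   6.6  19.8 103.4  -1.8   9. ]
stand 4052 [ 0.5685 -0.0158  0.0094] z50/98 [0.0094 0.0112] [array([582.1, -17.5]), array([ 80.1, 109.7]), np.float64(81.3)]
hi 1264 [ 0.6263 -0.0243  0.1138] z50/98 [0.1145 0.1246] [array([627.1, -24.4]), array([39.8, 19.6]), np.float64(80.6)]
mid 1828 [ 0.6045 -0.0211  0.0764] z50/98 [0.0771 0.099 ] [array([603.5, -20.9]), array([40.1, 31.5]), np.float64(81.5)]
low 1300 [ 0.5757 -0.0165  0.0376] z50/98 [0.0375 0.0494] [array([575.9, -16.6]), array([47.8, 30.5]), np.float64(80.5)]
```

View pics/w2.png

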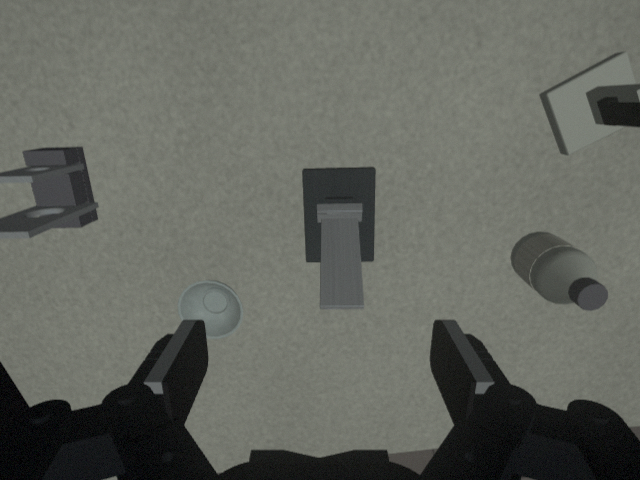

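```bash
python3 - <<'E'
from h import *
for fn in ["w2","top","side"]:
    P=np.load(fn+".npy").reshape(-1,3)
    m=(abs(P[:,0]-.605)<.05)&(abs(P[:,1]+.02)<.04)&(P[:,2]>.055)&(P[:,2]<.118); P=P[m]
    n0=np.array([-.86,.13,.5]); 
    for k in range(6):
        c=P.mean(0); u,s,v=np.linalg.svd(P-c,full_matrices=False); n=v[2]*np.sign(v[2]@n0); r=(P-c)@n; P=P[abs(r-np.median(r))<max(.004,0.0)] if k<2 else P[abs(r)<.003]
    yaw=np.degrees(np.arctan2(-n[1],-n[0])); tilt=np.degrees(np.arcsin(n[2]))
    # centre line
    zb=np.arange(.06,.115,.01); L=[]
    for z in zb:
        q=P[abs(P[:,2]-z)<.005]; h=np.array([-np.sin(np.radians(yaw)),np.cos(np.radians(yaw)),0]); t=q@h; L.append((t.min()+t.max())/2)
    print(fn,len(P),"n",n.round(4),"yaw",yaw.round(2),"tilt",tilt.round(2),"lat",np.round(L,4))
    # origin: z=.03, lateral=median(L), on plane
    A=np.array([n,h,[0,0,1]]); print(" origin",np.linalg.solve(A,[n@c,np.median(L),.03]).round(4))
E
```

```text
w2 2469 n [-0.8545  0.1316  0.5025] yaw -8.76 tilt 30.16 lat [0.0715 0.0716 0.0713 0.0712 0.0713 0.0714]
 origin [ 0.5779 -0.0168  0.03  ]
top 432 n [-0.8541  0.1326  0.503 ] yaw -8.82 tilt 30.2 lat [0.0719 0.0724 0.072  0.072  0.0721 0.0715]
 origin [ 0.5786 -0.017   0.03  ]
side 470 n [-0.855   0.1313  0.5017] yaw -8.73 tilt 30.11 lat [0.068  0.068  0.0686 0.0682 0.0683 0.0691]
 origin [ 0.5791 -0.0199  0.03  ]
```

```bash
python3 -m jog '[{"rotation":[0,0,0],"translation":[-45,-294,-50],"grip":85},{"rotation":[0,0,0],"translation":[-45,-294,-50],"grip":85},{"rotation":[0,0,0],"translation":[-45,-294,-50],"grip":85},{"rotation":[0,0,0],"translation":[-45,-294,-50],"grip":85},{"rotation":[0,0,0],"translation":[-45,-294,-50],"grip":85},{"rotation":[0,0,0],"translation":[-45,-294,-50],"grip":85},{"rotation":[0,0,0],"translation":[-45,-294,-50],"grip":85},{"rotation":[0,0,0],"translation":[-45,-294,-50],"grip":85},{"rotation":[0,0,0],"translation":[-45,-294,-50],"grip":85},{"rotation":[0,0,0],"translation":[-45,-294,-50],"grip":85}]'
python3 look.py w3 platetop,.5165,-.318,.05,.108,.13 short,.475,-.31,.05,.078,.095 rack,.49,-.31,.07,.028,.038
```

```text
time: 6.9
ee_pos: [0.4989, -0.3179, 0.2519]
tcp_rot: [-178.1, 0.1, 169.5]
wrist_force: [-0.1, 0.2, 0.0]
opening: 0.085
grasp_force: 0.0
6.95 [ 0.4989 -0.3179  0.2519] [-1.7813e+02  1.1000e-01  1.6952e+02] [-31.7  10.6  18.6  97.2  -1.7 -21.2]
platetop 1099 [ 0.5149 -0.3174  0.1173] z50/98 [0.119  0.1207] [array([ 515.9, -317.8]), array([63.8,  7.1]), np.float64(81.0)]
short 1144 [ 0.4894 -0.313   0.0876] z50/98 [0.0891 0.0942] [array([ 491.5, -313.2]), array([62.5, 45. ]), np.float64(81.1)]
rack 2671 [ 0.4874 -0.3133  0.0336] z50/98 [0.0336 0.0372] [array([ 488.4, -313.5]), array([63.6, 72.8]), np.float64(81.1)]
```

View pics/w3.png

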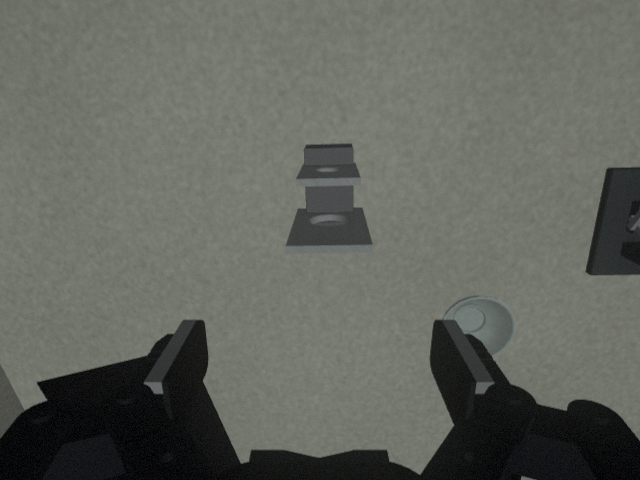

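The tall plate's top edge is at about (329,247) and the short plate's at about (328,183). The tall plate is at (0.516, −0.318), yaw −9°, with its top at 0.120. Before grasping, I do a quick free-air tilt to check that the 30° tilt is reachable.

```bash
python3 -m jog '[{"rotation":[16,25,0],"translation":[0,0,0],"grip":85},{"rotation":[16,25,0],"translation":[0,0,0],"grip":85},{"rotation":[16,25,0],"translation":[0,0,0],"grip":85},{"rotation":[16,25,0],"translation":[0,0,0],"grip":85},{"rotation":[16,25,0],"translation":[0,0,0],"grip":85},{"rotation":[16,25,0],"translation":[0,0,0],"grip":85}]'
python3 - <<'E'
from h import *
from scipy.optimize import least_squares
o=readout.get_obs(); print(o["q"].round(2),o["ee_pos"].round(4),o["tcp_rot"].round(1))
T=T_tool(); print(T[:3,2])
q=[(5.012,10.03,95.1,.5498,.2306),(9.6,23.1,103.6,.5657,.3013),(6.6,19.8,103.4,.5440,.3014),(10.6,18.6,97.2,.5916,.2519)]
e=o["ee_pos"];q.append((o["q"][1],o["q"][2],o["q"][3],np.hypot(e[0],e[1]),e[2]))
q=np.array(q); a=np.radians(q[:,:3])
def fk(p,a):
    L1,L2,e2,d,r0,z0=p; q2,q3,q4=a.T
    f=q3-q2; t=q4+q2-q3
    r=r0+L1*np.sin(q2)+L2*np.cos(f)-e2*np.sin(f)+d*np.cos(t); z=z0+L1*np.cos(q2)+L2*np.sin(f)+e2*np.cos(f)-d*np.sin(t)
    return r,z
s=least_squares(lambda p:np.r_[np.concatenate([fk(p,a)[0]-q[:,3],fk(p,a)[1]-q[:,4]])/.001,(p-[.4,.4,0,.25,0,.3])/.2*.05],[.4,.4,0,.25,0,.3])
print(s.x.round(3),s.cost)
def ik(r,z,t):
    t=np.radians(t)
    def g(x): R,Z=fk(s.x,np.array([[x[0],x[1],t+x[1]-x[0]]])); return [R[0]-r,Z[0]-z]
    k=least_squares(g,[.2,.3]); return np.degrees([k.x[0],k.x[1],t+k.x[1]-k.x[0]]).round(1),k.cost
for r,z,t in [(.615,.092,120),(.64,.2,120),(.656,.164,120),(.69,.23,120),(.7,.25,120),(.69,.23,110)]: print(r,z,t,ik(r,z,t))
E
```

```text
time: 7.55
ee_pos: [0.489, -0.3125, 0.2379]
tcp_rot: [170.2, -26.5, 172.3]
wrist_force: [-0.8, 0.8, 1.0]
opening: 0.085
grasp_force: 0.0
[-31.89  42.47  54.86 130.52  -1.4  -21.51] [ 0.489  -0.3125  0.2379] [170.2 -26.5 172.3]
[-0.41309197  0.22833828 -0.88159892]
[0.418 0.517 0.033 0.427 0.002 0.163] 0.12202760361897722
0.615 0.092 120 (array([ 47.7,  46. , 118.3]), np.float64(4.8742374409697365e-22))
0.64 0.2 120 (array([ 64.5,  86.4, 141.9]), np.float64(3.166905201820372e-05))
0.656 0.164 120 (array([ 66.9,  86.4, 139.5]), np.float64(2.979023903884336e-05))
0.69 0.23 120 (array([ 64.2,  86.4, 142.2]), np.float64(0.002179269179089458))
0.7 0.25 120 (array([ 63.4,  86.4, 142.9]), np.float64(0.0035132638068084564))
0.69 0.23 110 (array([ 60.7,  86.4, 135.6]), np.float64(0.0002157350364563601))
```

```bash
cat > kin.py <<'E'
import numpy as np
from scipy.spatial.transform import Rotation as R
from scipy.optimize import least_squares
P0=[.418,.517,.033,.147,.280,.002,.163]
LO=np.array([-179.16,-48.56,-65.8,-126.05,-82.76,-180]);HI=np.array([179.16,103.87,70.77,130.52,87.17,180])
def fk(q,p=P0):
    L1,L2,e2,d4,d5,r0,z0=p; q=np.radians(q); f=q[2]-q[1]; t=q[3]+q[1]-q[2]
    Z=np.array([0,0,1.]); rad=np.array([np.cos(q[0]),np.sin(q[0]),0]); lat=np.array([-rad[1],rad[0],0])
    u=np.cos(t)*rad-np.sin(t)*Z
    P=(r0+L1*np.sin(q[1])+L2*np.cos(f)-e2*np.sin(f))*rad+(z0+L1*np.cos(q[1])+L2*np.sin(f)+e2*np.cos(f))*Z+d4*u
    F=np.stack([np.cross(lat,u),lat,u],1)@R.from_euler("x",-q[4]).as_matrix()@R.from_euler("z",q[5]).as_matrix()
    return P+d5*F[:,2],F
def ik(pos,Rm,q0,p=P0):
    def g(q):
        P,F=fk(q,p); return np.r_[(P-pos)/.001,R.from_matrix(F.T@Rm).as_rotvec(degrees=True)*2]
    best=None
    for s in [q0,[np.degrees(np.arctan2(pos[1],pos[0])),30,30,100,0,0],[np.degrees(np.arctan2(pos[1],pos[0])),20,20,90,40,90],[np.degrees(np.arctan2(pos[1],pos[0])),20,20,90,-40,-90]]:
        k=least_squares(g,np.clip(s,LO+.5,HI-.5),bounds=(LO,HI),x_scale=30.)
        if best is None or k.cost<best.cost-1e-3: best=k
    P,F=fk(best.x,p); return best.x.round(1),np.linalg.norm(P-pos)*1000,np.linalg.norm(R.from_matrix(F.T@Rm).as_rotvec(degrees=True))
ro=np.array([.5782,-.0172,.03]); yr=np.radians(-8.8); c,s=np.cos(yr),np.sin(yr)
C=np.array([[c,-s,0],[s,c,0],[0,0,1]])
def rest_axes(tl=30): 
    tl=np.radians(tl); return C@[-np.cos(tl),0,np.sin(tl)], C@[0,-1,0], C@[np.sin(tl),0,np.cos(tl)]  # x,y,z (right handed)
E
python3 - <<'E'
from kin import *
from h import readout
o=readout.get_obs(); P,F=fk(o["q"]); print("check",(P-o["ee_pos"]).round(4),R.from_matrix(F.T@R.from_euler("xyz",o["tcp_rot"],degrees=True).as_matrix()).as_rotvec(degrees=True).round(2))
x,y,z=rest_axes(); print(x,y,z)
q0=[0,30,30,100,0,0]
print("PLATE")
for T in [0,10,15,20,30]:
    b=np.radians(30-T)
    for lab,up in [("place",0),("above",.06)]:
        tz=-(np.cos(b)*z)-np.sin(b)*x*-1*-1  # rotated towards vertical
        tz=-(np.cos(b)*z)+np.sin(b)*(-x)
        ty=-y; # lateral (left)
        tx=np.cross(ty,tz); Rm=np.stack([tx,ty,tz],1)
        g=ro+(.096+up)*z+.004*x; print(T,lab,tz.round(2),*ik(g+.024*tz,Rm,q0))
print("CLAMP")
xr,yr_,zr=x,y,z
for b in [0,20,30,45,60,75,90]:
  for sg in (1,-1):
    for rs in (1,-1):
      for lab,h in [("place",.134),("above",.200)]:
        tz=-np.cos(np.radians(b))*zr+sg*np.sin(np.radians(b))*yr_; ty=rs*xr; tx=np.cross(ty,tz); Rm=np.stack([tx,ty,tz],1)
        g=ro+(h+.04)*zr; k=ik(g+.02*tz,Rm,q0)
        if k[1]<15 and k[2]<15: print(b,sg,rs,lab,k[0],round(k[1],1),round(k[2],1))
E
```

```text
check [ 0.0006 -0.0002  0.0001] [ 0.  0. -0.]
[-0.85583088  0.13248962  0.5       ] [-0.15298584 -0.98822838  0.        ] [ 0.49411419 -0.07649292  0.8660254 ]
PLATE
0 place [ 0.  0. -1.] [-2.2 14.5  5.4 80.9 -0.   6.6] 7.972261414197655e-12 9.908758521425833e-13
0 above [ 0.  0. -1.] [-2.5 18.5 16.  87.5  0.   6.3] 1.1449174941446927e-13 3.508354649267438e-15
10 place [-0.17  0.03 -0.98] [-2.6 24.5 17.3 92.8  1.1  6.1] 4.2914688736145975e-14 1.4628546914458794e-14
10 above [-0.17  0.03 -0.98] [ -2.9  29.1  29.4 100.3   1.    5.8] 2.2218767352055786e-12 2.607837501889496e-13
15 place [-0.26  0.04 -0.97] [-2.8 29.7 23.6 98.9  1.5  5.8] 1.4625930867741418e-12 2.4118271320974364e-14
15 above [-0.26  0.04 -0.97] [ -3.1  34.8  36.7 106.8   1.5   5.5] 2.3716911990868393e-13 9.669140450724592e-15
20 place [-0.34  0.05 -0.94] [ -3.   35.   30.1 105.    2.    5.4] 1.8124332432935233e-13 7.285963810121998e-15
20 above [-0.34  0.05 -0.94] [ -3.3  41.   44.8 113.7   1.9   5.2] 2.242025235105681e-13 7.68126268954171e-15
30 place [-0.49  0.08 -0.87] [ -3.3  46.5  44.4 117.8   2.7   4.7] 3.73920377
[... 2740 characters left out ...]
7] 3.4 9.5
75 1 -1 above [ 15.9  50.3  47.6 130.5 -60.6 109.6] 4.8 13.4
75 -1 1 place [ -23.3   50.7   35.8  130.5   64.8 -117.4] 0.4 1.4
75 -1 1 above [ -22.8   49.5   43.2  130.5   66.2 -109.4] 1.5 4.8
75 -1 -1 place [-23.3  50.7  35.8 130.5  64.8  62.6] 0.4 1.4
75 -1 -1 above [-22.8  49.5  43.2 130.5  66.2  70.6] 1.5 4.8
90 1 1 place [ 18.6  49.2  31.3 130.5 -68.6 -59. ] 3.8 14.2
90 1 -1 place [ 18.6  49.2  31.3 130.5 -68.6 121. ] 3.8 14.2
90 -1 1 place [ -24.9   47.5   24.7  130.5   76.3 -124.2] 1.5 7.2
90 -1 1 above [ -24.2   46.1   31.5  130.5   78.1 -116. ] 2.0 8.8
90 -1 -1 place [-24.9  47.5  24.7 130.5  76.3  55.8] 1.5 7.2
90 -1 -1 above [-24.2  46.1  31.5 130.5  78.1  64. ] 2.0 8.8
```

The arm model fits to within 1 mm. A straight 30° clamp approach isn't reachable, but tilting the tool sideways about the pinch axis is. I'll grip the plate with the tool 15° forward of it.

```bash
cat > delta.py <<'E'
from h import *
import kin
def Rm(ty,tz): ty=np.array(ty)/np.linalg.norm(ty); tz=np.array(tz)/np.linalg.norm(tz); return np.stack([np.cross(ty,tz),ty,tz],1)
def delta(name,pos,M,base=None):
    T=T_tool() if base is None else base
    k=kin.ik(np.array(pos),M,readout.get_obs()["q"])
    print(name,"trans",((pos-T[:3,3])*1000).round(1),"rot",R.from_matrix(M@T[:3,:3].T).as_rotvec(degrees=True).round(2),"q",k[0],round(k[1],1),round(k[2],1))
E
cat > plate.py <<'E'
from delta import *
def pick():
    b=np.radians(15); px=np.array([.988,-.156,0]); tz=np.sin(b)*px+np.cos(b)*np.array([0,0,-1.]); M=Rm([.156,.988,0],tz)
    g=np.array([.516,-.318,.106]); return g+.025*tz,M
E
python3 - <<'E'
from plate import *
p,M=pick(); delta("above",p+[0,0,.07],M); delta("pick",p,M)
E
```

```text
above trans [ 33.4  -6.6 -86.1] rot [-15.91 -39.53  -0.19] q [-34.3  -1.2  -6.6  71.    6.4 -24.6] 0.0 0.0
pick trans [  33.4   -6.6 -156.1] rot [-15.91 -39.53  -0.19] q [-34.3  -0.2 -13.4  63.2   6.4 -24.6] 0.0 0.0
```

```bash
python3 -m jog '[{"rotation":[-16,-39.5,0],"translation":[33,-7,-50],"grip":85},{"rotation":[-16,-39.5,0],"translation":[33,-7,-50],"grip":85},{"rotation":[-16,-39.5,0],"translation":[33,-7,-50],"grip":85},{"rotation":[-16,-39.5,0],"translation":[33,-7,-50],"grip":85},{"rotation":[-16,-39.5,0],"translation":[33,-7,-50],"grip":85},{"rotation":[-16,-39.5,0],"translation":[33,-7,-80],"grip":85},{"rotation":[-16,-39.5,0],"translation":[33,-7,-110],"grip":85},{"rotation":[-16,-39.5,0],"translation":[33,-7,-135],"grip":85},{"rotation":[-16,-39.5,0],"translation":[33,-7,-156],"grip":85},{"rotation":[-16,-39.5,0],"translation":[33,-7,-156],"grip":85},{"rotation":[-16,-39.5,0],"translation":[33,-7,-156],"grip":85}]' 40
python3 - <<'E'
from plate import *
p,M=pick(); delta("pick",p,M)
E
```

```text
time: 8.65
ee_pos: [0.5217, -0.3198, 0.0859]
tcp_rot: [-179.7, 15.3, 171.2]
wrist_force: [0.4, 0.4, 0.5]
opening: 0.0847
grasp_force: 0.0
pick trans [ 0.7  0.8 -4.1] rot [ 0.3   0.29 -0.11] q [-34.3  -0.2 -13.4  63.2   6.4 -24.6] 0.0 0.0
```

```bash
python3 -m jog '[{"rotation":[0,0,0],"translation":[0,0,-2],"grip":75},{"rotation":[0,0,0],"translation":[0,0,-2],"grip":60},{"rotation":[0,0,0],"translation":[0,0,-2],"grip":60},{"rotation":[0,0,0],"translation":[0,0,-2],"grip":60},{"rotation":[0,0,0],"translation":[0,0,-2],"grip":60},{"rotation":[0,0,0],"translation":[0,0,-2],"grip":60}]' 50
python3 - <<'E'
from plate import *
p,M=pick(); delta("pick",p,M)
E
```

```text
time: 9.25
ee_pos: [0.523, -0.3205, 0.0831]
tcp_rot: [-179.8, 15.3, 171.2]
wrist_force: [-1.0, 3.4, 7.7]
opening: 0.0631
grasp_force: 53.3
pick trans [-0.6  1.5 -1.3] rot [ 0.24  0.29 -0.11] q [-34.3  -0.2 -13.4  63.2   6.4 -24.6] 0.0 0.0
```

```bash
cat >> plate.py <<'E'
x,y,z=kin.rest_axes()
ro=kin.ro
px=np.array([.988,-.156,0]); py=np.array([.156,.988,0]); Wp=np.stack([px,py,[0,0,1]],1)
M_rel=None
def place(dx,dz,dy=0,Mt=None,off=(.0073,0,.0731)):
    W2=np.stack([-x,-y,z],1); Mt=W2@Wp.T@Mt; return ro+dx*x+dy*y+dz*z+W2@np.array(off),Mt
E
python3 - <<'E'
from plate import *
import json
T=T_tool(); np.save("grasp.npy",T)
for n,dx,dz in [("W1",.045,.06),("W2",.006,.04),("W3",.006,.004)]:
    p,M=place(dx,dz,Mt=T[:3,:3]); delta(n,p,M)
E
```

```text
W1 trans [ 88.7 298.1  81. ] rot [ 4.63 29.64  0.17] q [ -2.7  28.9  30.6 106.3   1.4   5.7] 0.0 0.0
W2 trans [112.2 294.5  44.2] rot [ 4.63 29.64  0.17] q [ -2.9  32.4  31.5 103.7   1.3   5.5] 0.0 0.0
W3 trans [ 94.5 297.2  13. ] rot [ 4.63 29.64  0.17] q [-2.8 29.5 23.9 99.   1.4  5.7] 0.0 0.0
```

```bash
python3 -m jog '[{"rotation":[0,0,0],"translation":[0,0,15],"grip":60},{"rotation":[0,0,0],"translation":[0,0,35],"grip":60},{"rotation":[0,0,0],"translation":[0,0,60],"grip":60},{"rotation":[0,0,0],"translation":[0,0,85],"grip":60},{"rotation":[0,0,0],"translation":[0,0,85],"grip":60}]' 50
```

```text
time: 9.75
ee_pos: [0.5233, -0.3214, 0.1711]
tcp_rot: [-179.7, 15.5, 171.2]
wrist_force: [0.9, -0.5, -0.7]
opening: 0.0633
grasp_force: 55.2
```

```bash
python3 -m jog '[{"rotation":[0,0,0],"translation":[5,50,0],"grip":60},{"rotation":[4.6,29.6,0],"translation":[88,299,-6],"grip":60},{"rotation":[4.6,29.6,0],"translation":[88,299,-6],"grip":60},{"rotation":[4.6,29.6,0],"translation":[88,299,-6],"grip":60},{"rotation":[4.6,29.6,0],"translation":[88,299,-6],"grip":60},{"rotation":[4.6,29.6,0],"translation":[88,299,-6],"grip":60},{"rotation":[4.6,29.6,0],"translation":[88,299,-6],"grip":60},{"rotation":[4.6,29.6,0],"translation":[88,299,-6],"grip":60},{"rotation":[4.6,29.6,0],"translation":[88,299,-6],"grip":60},{"rotation":[4.6,29.6,0],"translation":[88,299,-6],"grip":60}]' 50
python3 - <<'E'
from plate import *
G=np.load("grasp.npy")
for n,dx,dz in [("W1",.045,.06),("W2",.006,.04),("W3",.006,.004)]:
    p,M=place(dx,dz,Mt=G[:3,:3]); delta(n,p,M)
p,W,d,Tw,f,i=cloud("wrist"); save(p,"w4.png"); np.save("w4.npy",W)
print(readout.get_obs()["wrist_force"])
P=W.reshape(-1,3)-ro; L=np.stack([P@x,P@y,P@z],1)
# plate's visible face
m=(abs(L[:,0]-.048)<.012)&(abs(L[:,1])<.04)&(L[:,2]>.05)&(L[:,2]<.13); q=L[m]; print(len(q))
if len(q)>50:
    c=q.mean(0);u,s,v=np.linalg.svd(q-c,full_matrices=False); print(c.round(4),v[2].round(3),q.min(0).round(4),q.max(0).round(4))
E
```

```text
time: 10.75
ee_pos: [0.6095, -0.0228, 0.1603]
tcp_rot: [-179.8, -14.8, 171.1]
wrist_force: [0.2, 0.2, -1.9]
opening: 0.063
grasp_force: 55.6
W1 trans [2.2 0.5 3.8] rot [ 0.06 -0.1   0.27] q [ -2.7  28.9  30.6 106.3   1.4   5.7] 0.0 0.0
W2 trans [ 25.7  -3.2 -33. ] rot [ 0.06 -0.1   0.27] q [ -2.9  32.4  31.5 103.7   1.3   5.5] 0.0 0.0
W3 trans [  7.9  -0.4 -64.2] rot [ 0.06 -0.1   0.27] q [-2.8 29.5 23.9 99.   1.4  5.7] 0.0 0.0
[ 0.11110391  0.43442739 -1.85165576]
11236
[ 0.0464 -0.0002  0.0976] [-1.     0.003  0.001] [ 0.0401 -0.0328  0.0537] [0.0482 0.0323 0.13  ]
```

View pics/w4.png

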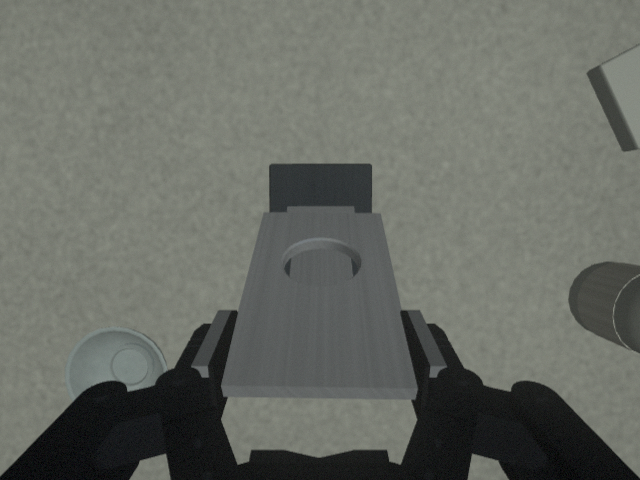

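The plate is in the gripper (image centre, top edge near row 392), lined up with the stand. Its front face measures x = 46 mm in the rest frame, parallel and centred. Moving in.

```bash
python3 -m jog '[{"rotation":[0,0,0],"translation":[10,-1,-20],"grip":60},{"rotation":[0,0,0],"translation":[20.6,-3.2,-39.8],"grip":60},{"rotation":[0,0,0],"translation":[20.6,-3.2,-39.8],"grip":60},{"rotation":[0,0,0],"translation":[17,-2.6,-46],"grip":60},{"rotation":[0,0,0],"translation":[13,-2,-53],"grip":60},{"rotation":[0,0,0],"translation":[10,-1.5,-58.5],"grip":60},{"rotation":[0,0,0],"translation":[10,-1.5,-58.5],"grip":60},{"rotation":[0,0,0],"translation":[10,-1.5,-58.5],"grip":60}]' 50
cat > chk.py <<'E'
from plate import *
p,W,d,Tw,f,i=cloud("wrist"); np.save("w5.npy",W); cv2.imwrite("pics/chk.png",p[:,:,::-1])
o=readout.get_obs(); print(o["time"],o["ee_pos"].round(4),o["wrist_force"].round(2),o["grasp_force"])
P=W.reshape(-1,3)-ro; L=np.stack([P@x,P@y,P@z],1)
m=(L[:,0]>.002)&(L[:,0]<.016)&(abs(L[:,1])<.04)&(L[:,2]>.02)&(L[:,2]<.14); q=L[m]; 
c=np.median(q,0); q=q[abs(q[:,0]-c[0])<.004]; c=q.mean(0);u,s,v=np.linalg.svd(q-c,full_matrices=False); print(len(q),"face",c.round(4),v[2].round(3),np.percentile(q,[.3,99.7],axis=0).round(4).tolist())
E
python3 chk.py
```

```text
time: 11.6
ee_pos: [0.6198, -0.0228, 0.1016]
tcp_rot: [-179.8, -14.8, 171.2]
wrist_force: [0.6, 0.2, -1.6]
opening: 0.0629
grasp_force: 56.1
11.65 [ 0.62   -0.0228  0.1018] [ 0.27 -0.24 -0.6 ] 56.125831604003906
27059 face [ 0.0093 -0.0012  0.087 ] [-1.     0.001 -0.021] [[0.0054, -0.0344, 0.0207], [0.0131, 0.0358, 0.1254]]
```

```bash
python3 -m jog '[{"rotation":[0,0,0],"translation":[-1,0.2,-2.5],"grip":60},{"rotation":[0,0,0],"translation":[-2,0.3,-4.5],"grip":60},{"rotation":[0,0,0],"translation":[-3,0.5,-6],"grip":60},{"rotation":[0,0,0],"translation":[-3,0.5,-6],"grip":60},{"rotation":[0,0,0],"translation":[-3,0.5,-6],"grip":60}]' 50
python3 chk.py
```

```text
time: 12.15
ee_pos: [0.6169, -0.0224, 0.0953]
tcp_rot: [-179.8, -14.8, 171.2]
wrist_force: [-0.2, -0.2, -1.7]
opening: 0.0629
grasp_force: 56.1
12.2 [ 0.617  -0.0224  0.0953] [-0.1  -0.42 -1.2 ] 56.12597644329071
26196 face [ 0.0086 -0.0011  0.0822] [-1.     0.001 -0.02 ] [[0.0048, -0.0344, 0.0206], [0.0124, 0.0363, 0.1184]]
```

```bash
python3 -m jog '[{"rotation":[0,0,0],"translation":[0,0,-1.5],"grip":60},{"rotation":[0,0,0],"translation":[0,0,-2.5],"grip":60},{"rotation":[0,0,0],"translation":[0,0,-2.5],"grip":60}]' 50; python3 -m jog '[{"rotation":[0,0,0],"translation":[0.7,0,-1.5],"grip":60},{"rotation":[0,0,0],"translation":[0.7,0,-1.5],"grip":60}]' 50
```

```text
time: 12.5
ee_pos: [0.6169, -0.0224, 0.0925]
tcp_rot: [-179.8, -14.8, 171.2]
wrist_force: [-1.0, 0.6, -1.5]
opening: 0.0626
grasp_force: 56.1
time: 12.7
ee_pos: [0.6174, -0.0223, 0.0916]
tcp_rot: [-179.8, -14.8, 171.2]
wrist_force: [-2.1, 0.5, 1.7]
opening: 0.0632
grasp_force: 56.4
```

```bash
python3 -m jog '[{"rotation":[0,0,0],"translation":[0,0,0],"grip":66},{"rotation":[0,0,0],"translation":[0,0,0],"grip":72},{"rotation":[0,0,0],"translation":[0,0,0],"grip":84},{"rotation":[0,0,0],"translation":[0,0,0],"grip":84},{"rotation":[0,0,0],"translation":[0,0,0],"grip":84},{"rotation":[0,0,0],"translation":[0,0,0],"grip":84}]' 50
python3 chk.py
```

```text
time: 13.3
ee_pos: [0.6177, -0.0224, 0.0912]
tcp_rot: [-179.8, -14.8, 171.2]
wrist_force: [-0.2, 0.4, -0.1]
opening: 0.0841
grasp_force: 0.0
13.35 [ 0.6176 -0.0224  0.0913] [ 0.2  -0.18  0.23] 0.0
24361 face [ 0.0063 -0.0018  0.0799] [-1.     0.03  -0.005] [[0.0025, -0.0339, 0.0206], [0.0083, 0.0297, 0.1105]]
```

View pics/chk.png

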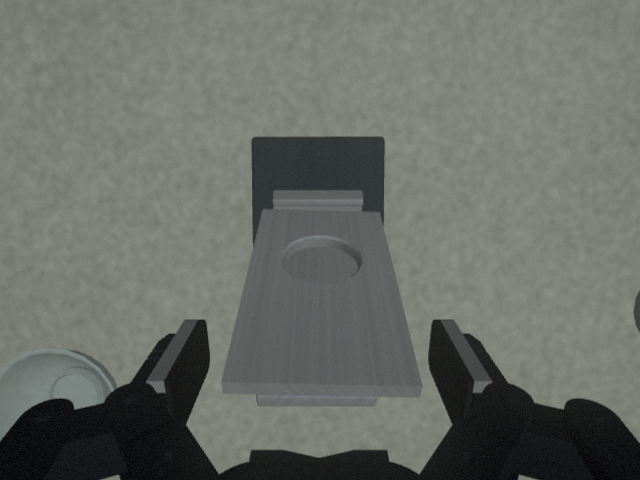

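The plate stands flat on the backrest: its face measures x = 6.3 mm, its top 110.5 mm, and it is about 2 mm off centre. Its top edge is at about row 388, with the rest's top edge just behind it. Next I plan the clamp.

```bash
cat > clampp.py <<'E'
from delta import *
x,y,z=kin.rest_axes(); ro=kin.ro
def pick(b,hg=.036,xy=(.511,.2545),yaw=18.9):
    b=np.radians(b); a=np.radians(yaw); xp=np.array([np.cos(a),np.sin(a),0]); yp=np.array([-xp[1],xp[0],0]); tz=-np.cos(b)*np.array([0,0,1])+np.sin(b)*xp
    return np.array([*xy,.108+hg])+.020*tz,Rm(yp,tz)
def place(b,h,dx=0,dy=0,tilt=30,off=None,hg=.036):
    b=np.radians(b); X,Y,Z=kin.rest_axes(tilt); tz=-np.cos(b)*Z-np.sin(b)*Y
    return ro+dx*x+dy*y+h*z+hg*Z+.020*tz,Rm(X,tz)   # h: hinge height along the slope
E
python3 - <<'E'
from clampp import *
for b in (35,40,45):
    p,M=pick(b); delta("pick%d"%b,p,M); delta(" lift",p+[0,0,.07],M)
    for h,t in [(.134,30),(.134,28),(.19,28),(.19,25),(.2,22)]:
        p,M=place(b,h,tilt=t); delta(" place %s %s"%(h,t),p,M)
E
```

```text
pick35 trans [-95.8 280.6  36.4] rot [  4.59 -50.06  25.99] q [ 29.1 -24.9 -35.7  44.7  -5.9   8.4] 0.0 0.0
 lift trans [-95.8 280.6 106.4] rot [  4.59 -50.06  25.99] q [ 29.1 -25.5 -28.3  52.6  -5.9   8.4] 0.0 0.0
 place 0.134 30 trans [38.2  4.8 71.8] rot [ 55.08 -24.14  69.36] q [-14.6  53.3  57.6 127.6  32.  -95.9] 0.0 0.0
 place 0.134 28 trans [37.6  4.9 72.1] rot [ 53.68 -25.51  70.43] q [-14.7  50.4  53.6 124.6  32.1 -96.1] 0.0 0.0
 place 0.19 28 trans [ 65.3   0.6 120.6] rot [ 53.68 -25.51  70.43] q [-14.7  55.2  68.1 130.5  32.9 -94.1] 1.8 3.3
 place 0.19 25 trans [ 64.4   0.7 121.1] rot [ 51.56 -27.56  72.  ] q [-14.6  55.1  68.3 130.5  32.6 -95.6] 0.6 1.0
 place 0.2 22 trans [6.840e+01 1.000e-01 1.301e+02] rot [ 49.4  -29.59  73.54] q [-14.6  54.5  68.9 130.   32.7 -96.4] 0.0 0.0
pick40 trans [-94.5 281.   37.4] rot [  5.03 -55.08  25.62] q [ 29.6 -29.  -40.7  38.9  -6.8   8.2] 0.0 0.0
 lift trans [-94.5 281.  107.4] rot [  5.03 -55.08  25.62] q [ 29.6 -29.8 -33.4  46.9  -6.8   8.2] 0.0 0.0
 place 0.134 30 trans [39.   6.  72.7] rot [ 57.55 -28.49  66.93] q [-16.   52.4  5
[... 596 characters left out ...]

 lift trans [-93.3 281.5 108.6] rot [  5.48 -60.1   25.21] q [ 30.  -34.  -38.4  41.1  -7.9   7.9] 0.0 0.0
 place 0.134 30 trans [39.7  7.2 73.7] rot [ 59.96 -32.82  64.39] q [-17.3  51.7  51.6 126.5  40.3 -99.7] 0.0 0.0
 place 0.134 28 trans [39.1  7.3 74.1] rot [ 58.68 -34.2   65.59] q [ -17.4   49.3   48.5  124.    40.5 -100. ] 0.0 0.0
 place 0.19 28 trans [ 66.7   3.  122.6] rot [ 58.68 -34.2   65.59] q [-17.2  54.3  62.9 130.5  41.2 -98. ] 1.1 2.2
 place 0.19 25 trans [ 65.7   3.2 123.1] rot [ 56.73 -36.26  67.36] q [ -17.2   54.2   63.   130.5   41.  -100. ] 0.1 0.1
 place 0.2 22 trans [ 69.6   2.6 132.2] rot [ 54.74 -38.32  69.11] q [ -17.3   51.9   61.1  128.3   41.3 -100.5] 0.0 0.0
```

```bash
python3 -m jog '[{"rotation":[0,0,0],"translation":[8,-1,25],"grip":84},{"rotation":[0,0,0],"translation":[16,-2,60],"grip":84},{"rotation":[0,0,0],"translation":[16,-2,105],"grip":84},{"rotation":[0,0,0],"translation":[10,20,140],"grip":84}]' 50
```

```text
time: 13.75
ee_pos: [0.6278, -0.0041, 0.2331]
tcp_rot: [-179.8, -14.7, 171.0]
wrist_force: [0.9, 1.2, -0.6]
opening: 0.0842
grasp_force: 0.0
```

```bash
python3 - <<'E'
from clampp import *
p,M=pick(40); delta("pre",p-.08*M[:,2],M); delta("pick",p,M)
E
```

```text
pre trans [-153.3  246.1  -43.2] rot [  4.98 -55.04  25.77] q [ 31.1 -38.  -38.8  49.8  -7.8   9.4] 0.0 0.0
pick trans [-104.6  262.8 -104.4] rot [  4.98 -55.04  25.77] q [ 29.6 -29.  -40.7  38.9  -6.8   8.2] 0.0 0.0
```

```bash
python3 -m jog '[{"rotation":[5,-55,25.8],"translation":[-153,246,-10],"grip":84},{"rotation":[5,-55,25.8],"translation":[-153,246,-10],"grip":84},{"rotation":[5,-55,25.8],"translation":[-153,246,-10],"grip":84},{"rotation":[5,-55,25.8],"translation":[-153,246,-10],"grip":84},{"rotation":[5,-55,25.8],"translation":[-153,246,-10],"grip":84},{"rotation":[5,-55,25.8],"translation":[-153,246,-43],"grip":84},{"rotation":[5,-55,25.8],"translation":[-153,246,-43],"grip":84},{"rotation":[5,-55,25.8],"translation":[-153,246,-43],"grip":84},{"rotation":[5,-55,25.8],"translation":[-153,246,-43],"grip":84},{"rotation":[5,-55,25.8],"translation":[-153,246,-43],"grip":84},{"rotation":[5,-55,25.8],"translation":[-153,246,-43],"grip":84}]' 50
python3 look.py w6 top,.511,.2545,.04,.16,.175 handles,.511,.2545,.04,.135,.15
python3 - <<'E'
from clampp import *
p,M=pick(40); delta("pre",p-.08*M[:,2],M); delta("pick",p,M)
E
```

```text
time: 14.85
ee_pos: [0.4747, 0.2436, 0.1894]
tcp_rot: [-179.9, 39.9, -161.0]
wrist_force: [-0.2, 1.0, 0.5]
opening: 0.0841
grasp_force: 0.0
14.9 [0.4753 0.2436 0.1899] [-179.94   39.92 -161.01] [ 31.4 -37.6 -38.6  49.8  -8.    9.6]
top 629 [0.5066 0.2524 0.1636] z50/98 [0.1644 0.1654] [array([510.2, 253.7]), array([27.2, 44.8]), np.float64(18.9)]
handles 825 [0.5035 0.2511 0.1426] z50/98 [0.1426 0.1496] [array([509.7, 253.2]), array([26.7, 40.2]), np.float64(18.0)]
pre trans [-0.8 -1.6  0.1] rot [ 0.07 -0.06 -0.05] q [ 31.1 -38.  -38.8  49.8  -7.8   9.4] 0.0 0.0
pick trans [ 47.9  15.1 -61.2] rot [ 0.07 -0.06 -0.05] q [ 29.6 -29.  -40.7  38.9  -6.8   8.2] 0.0 0.0
```

View pics/w6.png

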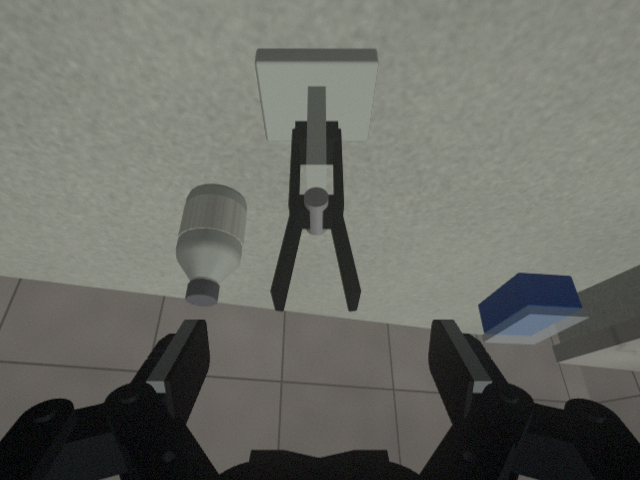

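The clamp handles (columns 275–360, rows 210–310) are centred between the open fingers. Going in and squeezing.

```bash
python3 -m jog '[{"rotation":[0,0,0],"translation":[23,7,-30],"grip":84},{"rotation":[0,0,0],"translation":[47,14,-61],"grip":84},{"rotation":[0,0,0],"translation":[47,14,-61],"grip":84},{"rotation":[0,0,0],"translation":[47,14,-61],"grip":60},{"rotation":[0,0,0],"translation":[47,14,-61],"grip":45},{"rotation":[0,0,0],"translation":[47,14,-61],"grip":24},{"rotation":[0,0,0],"translation":[47,14,-61],"grip":24},{"rotation":[0,0,0],"translation":[47,14,-61],"grip":24},{"rotation":[0,0,0],"translation":[47,14,-61],"grip":24},{"rotation":[0,0,0],"translation":[47,14,-61],"grip":24},{"rotation":[0,0,0],"translation":[47,14,-61],"grip":24},{"rotation":[0,0,0],"translation":[47,14,-61],"grip":24}]' 60
python3 - <<'E'
from clampp import *
p,M=pick(40); delta("pick",p,M); print(readout.get_obs()["wrist_force"])
E
```

```text
time: 16.1
ee_pos: [0.5216, 0.2576, 0.1273]
tcp_rot: [-179.9, 39.9, -160.9]
wrist_force: [-0.4, -0.3, -1.4]
opening: 0.025
grasp_force: 47.1
pick trans [1.6 1.  1.4] rot [ 0.12 -0.05 -0.14] q [ 29.6 -29.  -40.7  38.9  -6.8   8.2] 0.0 0.0
[-0.40807681 -0.25002538 -1.42782265]
```

```bash
python3 -m jog '[{"rotation":[0,0,0],"translation":[0,0,15],"grip":24},{"rotation":[0,0,0],"translation":[0,0,35],"grip":24},{"rotation":[0,0,0],"translation":[0,0,60],"grip":24},{"rotation":[0,0,0],"translation":[0,0,90],"grip":24},{"rotation":[0,0,0],"translation":[0,0,90],"grip":24},{"rotation":[0,0,0],"translation":[0,0,90],"grip":24}]' 60
python3 - <<'E'
from clampp import *
print(readout.get_obs()["wrist_force"])
p,W,d,Tw,f,i=cloud("wrist"); save(p,"w7.png"); np.save("w7.npy",W); T=T_tool()
P=(W.reshape(-1,3)-T[:3,3])@T[:3,:3]
# clamp frame guess: rotate tool by 40deg about tool y -> down axis
b=np.radians(40); Rb=np.stack([[np.cos(b),0,np.sin(b)],[0,1,0],[-np.sin(b),0,np.cos(b)]]) 
# clamp down axis in tool coordinates
dn=T[:3,:3].T@np.array([0,0,-1.]); ax=np.cross([0,1,0],dn)
Q=np.stack([P@ax,P[:,1],P@dn],1)
m=(abs(Q[:,1])<.04)&(Q[:,2]>-.05)&(Q[:,2]<.13)&(abs(Q[:,0])<.06); Q=Q[m]
tcpdn=0
for lo in np.arange(-.03,.1,.01):
    q=Q[(Q[:,2]>lo)&(Q[:,2]<=lo+.01)]
    if len(q): print(round(lo,3),len(q),"y",np.percentile(q[:,1],[1,50,99]).round(4),"x",np.percentile(q[:,0],[1,50,99]).round(4))
delta("place.195/22",*place(40,.195,tilt=22)); delta("place.134/30",*place(40,.134))
E
```

```text
time: 16.7
ee_pos: [0.5218, 0.2577, 0.2179]
tcp_rot: [-179.9, 40.0, -160.9]
wrist_force: [-0.1, 0.7, -1.8]
opening: 0.025
grasp_force: 47.1
[-0.1057266   0.69159091 -1.78733635]
-0.03 3813 y [-0.0376  0.0075  0.0373] x [0.0022 0.0307 0.0402]
-0.02 2618 y [-0.0259  0.0075  0.0254] x [0.0026 0.0229 0.0293]
-0.01 1946 y [-0.0257  0.0076  0.0252] x [0.0016 0.0185 0.0241]
0.0 968 y [-0.0187 -0.0082  0.0182] x [0.0005 0.0227 0.0243]
0.01 2029 y [-0.0132  0.      0.0127] x [-0.0035  0.0191  0.0256]
0.02 1775 y [-0.0162 -0.0004  0.0157] x [0.005  0.0209 0.0262]
0.03 569 y [-0.0182 -0.0004  0.0178] x [0.0188 0.0202 0.026 ]
0.04 453 y [-0.02   -0.0141  0.0197] x [0.0189 0.0201 0.0212]
0.05 416 y [-0.0215  0.0157  0.0212] x [0.0188 0.0202 0.0215]
0.06 390 y [-0.0231 -0.0175  0.0233] x [0.0187 0.0202 0.0217]
0.07 1382 y [-0.0243  0.0139  0.0242] x [-0.0009  0.0202  0.0232]
0.08 368 y [-0.0247 -0.0157  0.0245] x [0.0196 0.0223 0.0233]
place.195/22 trans [ 162.8 -278.1    1.6] rot [15.   17.72 61.33] q [-16.   51.8  62.2 127.6  37.  -98.3] 0.0 0.0
place.134/30 trans [ 135.2 -273.8  -52.5] rot [20.38 24.16 60.63] q [-16.   52.4  54.5 126.9  36.1 -97.7] 0.0 0.0
```

View pics/w7.png

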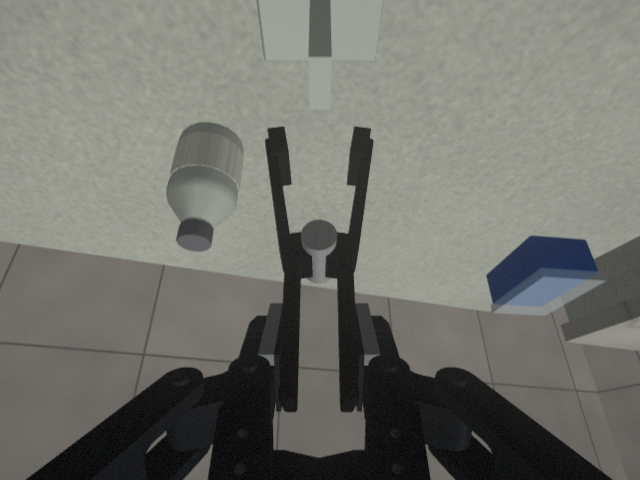

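The clamp is squeezed, with its jaws wide open and symmetric (tips near (275,135) and (365,135)), and the hinge about 21 mm below the TCP as planned. Moving it over the stand.

```bash
python3 -m jog '[{"rotation":[15,17.7,61.3],"translation":[50,-100,45],"grip":24},{"rotation":[15,17.7,61.3],"translation":[50,-100,45],"grip":24},{"rotation":[15,17.7,61.3],"translation":[50,-100,45],"grip":24},{"rotation":[15,17.7,61.3],"translation":[50,-100,45],"grip":24},{"rotation":[15,17.7,61.3],"translation":[130,-230,35],"grip":24},{"rotation":[15,17.7,61.3],"translation":[130,-230,35],"grip":24},{"rotation":[15,17.7,61.3],"translation":[130,-230,30],"grip":24},{"rotation":[15,17.7,61.3],"translation":[163,-278,15],"grip":24},{"rotation":[15,17.7,61.3],"translation":[163,-278,10],"grip":24},{"rotation":[15,17.7,61.3],"translation":[163,-278,5],"grip":24},{"rotation":[15,17.7,61.3],"translation":[163,-278,5],"grip":24},{"rotation":[15,17.7,61.3],"translation":[163,-278,5],"grip":24},{"rotation":[15,17.7,61.3],"translation":[163,-278,5],"grip":24}]' 60
cat > see.py <<'E'
import sys
from clampp import *
p,W,d,Tw,f,i=cloud("wrist"); save(p,sys.argv[1]+".png"); np.save(sys.argv[1]+".npy",W)
o=readout.get_obs(); print(o["wrist_force"].round(2),o["q"].round(1))
for h,t in [(.195,22),(.18,25),(.165,27),(.15,29),(.134,30)]: delta("place%s/%s"%(h,t),*place(40,h,tilt=t))
E
python3 see.py w8
```

```text
time: 18.05
ee_pos: [0.6854, -0.0219, 0.216]
tcp_rot: [151.6, 36.5, -116.7]
wrist_force: [0.7, -0.0, -1.4]
opening: 0.0248
grasp_force: 47.3
[ 0.11  0.19 -0.91] [-16.2  52.4  63.1 128.3  37.  -98.5]
place0.195/22 trans [-1.   0.4 -0.5] rot [-0.11 -0.25  0.13] q [-16.   51.8  62.2 127.6  37.  -98.3] 0.0 0.0
place0.18/25 trans [ -7.4   1.4 -13.9] rot [0.35 2.71 0.13] q [-15.9  53.4  62.5 129.1  36.7 -98.1] 0.0 0.0
place0.165/27 trans [-14.2   2.4 -27.2] rot [0.66 4.69 0.13] q [-15.9  53.4  60.4 128.8  36.5 -97.9] 0.0 0.0
place0.15/29 trans [-21.    3.5 -40.6] rot [0.97 6.67 0.13] q [-15.9  53.6  58.5 128.7  36.3 -97.8] 0.0 0.0
place0.134/30 trans [-28.6   4.6 -54.6] rot [1.12 7.65 0.13] q [-16.   52.4  54.5 126.9  36.1 -97.7] 0.0 0.0
```

View pics/w8.png

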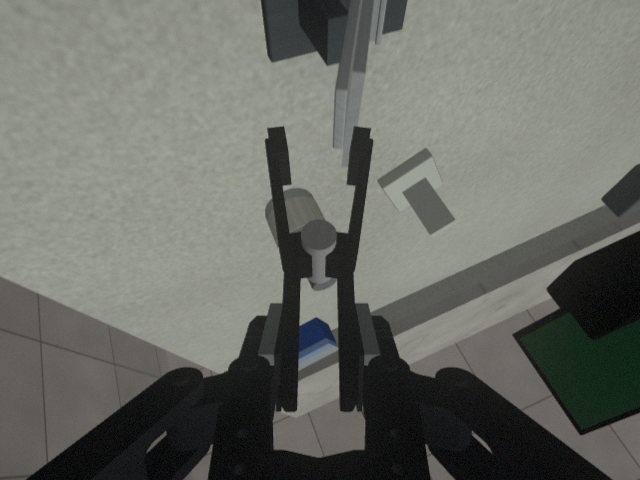

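Looking along the clamp, the plate and backrest top edge (columns 335–352, row 150) sits nearer the right jaw. That is expected from the 8° tilt shortfall, so I measure it and compensate.

```bash
cat > meas.py <<'E'
import sys
from clampp import *
W=np.load(sys.argv[1]+".npy"); T=T_tool()
P=W.reshape(-1,3); P=P[np.isfinite(P[:,0])]; L=(P-ro); L=np.stack([L@x,L@y,L@z],1)
m=(abs(L[:,0])<.012)&(abs(L[:,1])<.04)&(L[:,2]>.085)&(L[:,2]<.116)
q=L[m]; print(len(q),np.percentile(q,[1,50,99],axis=0).round(4).tolist())
t=q[q[:,2]>.106]; print("top",len(t),np.percentile(t,[1,50,99],axis=0).round(4).tolist())
# jaws in the rest frame
Pt=(P-T[:3,3])@T[:3,:3]
b=np.radians(40); dn=np.array([-np.sin(b),0,np.cos(b)]); 
k=Pt@dn; m=(k>.068)&(k<.09)&(abs(Pt[:,1])<.03)&(L[:,2]>.118); J=L[m]; yy=Pt[m][:,1]
for s in (-1,1): j=J[yy*s>0]; print("jaw",s,len(j),np.percentile(j,[1,50,99],axis=0).round(4).tolist() if len(j) else "")
for h,t in [(.195,22),(.18,25),(.165,27),(.15,29),(.134,30)]: delta("place%s/%s"%(h,t),*place(40,h,dx=.062*np.sin(np.radians(30-t)),tilt=t))
E
python3 meas.py w8
```

```text
2600 [[-0.0062, -0.0307, 0.0858], [0.0009, 0.0147, 0.1095], [0.007, 0.0306, 0.111]]
top 1837 [[-0.0062, -0.032, 0.1065], [0.0011, 0.0071, 0.1098], [0.0068, 0.0303, 0.111]]
jaw -1 0 
jaw 1 0 
place0.195/22 trans [-8.4  1.5  3.8] rot [-0.11 -0.25  0.13] q [-16.   49.8  59.5 126.9  37.  -98.4] 0.0 0.0
place0.18/25 trans [-12.    2.1 -11.2] rot [0.35 2.71 0.13] q [-16.   52.1  60.7 128.6  36.7 -98.1] 0.0 0.0
place0.165/27 trans [-17.    2.8 -25.6] rot [0.66 4.69 0.13] q [-16.   52.7  59.3 128.6  36.5 -97.9] 0.0 0.0
place0.15/29 trans [-21.9   3.6 -40. ] rot [0.97 6.67 0.13] q [-16.   53.4  58.1 128.6  36.3 -97.8] 0.0 0.0
place0.134/30 trans [-28.6   4.6 -54.6] rot [1.12 7.65 0.13] q [-16.   52.4  54.5 126.9  36.1 -97.7] 0.0 0.0
```

```bash
python3 -m jog '[{"rotation":[0,0,0],"translation":[-8.5,1.5,4],"grip":24},{"rotation":[0,0,0],"translation":[-8.5,1.5,4],"grip":24},{"rotation":[0.2,1.5,0],"translation":[-10,1.8,-4],"grip":24},{"rotation":[0.3,2.7,0],"translation":[-12,2.1,-11],"grip":24},{"rotation":[0.5,3.7,0],"translation":[-14.5,2.4,-18],"grip":24},{"rotation":[0.6,4.7,0],"translation":[-17,2.8,-25.5],"grip":24},{"rotation":[0.6,4.7,0],"translation":[-17,2.8,-25.5],"grip":24},{"rotation":[0.6,4.7,0],"translation":[-17,2.8,-25.5],"grip":24}]' 60
python3 see.py w9
```

```text
time: 18.9
ee_pos: [0.6676, -0.0176, 0.1963]
tcp_rot: [146.6, 35.0, -119.6]
wrist_force: [-0.6, -0.2, -0.2]
opening: 0.0248
grasp_force: 47.3
[ 0.71 -0.1  -0.44] [-16.2  52.2  58.9 128.5  36.4 -98.1]
place0.195/22 trans [16.5 -3.  21.2] rot [-0.66 -4.68  0.06] q [-16.   51.8  62.2 127.6  37.  -98.3] 0.0 0.0
place0.18/25 trans [10.1 -2.   7.8] rot [-0.2  -1.72  0.06] q [-15.9  53.4  62.5 129.1  36.7 -98.1] 0.0 0.0
place0.165/27 trans [ 3.3 -1.  -5.5] rot [0.11 0.26 0.06] q [-15.9  53.4  60.4 128.8  36.5 -97.9] 0.0 0.0
place0.15/29 trans [ -3.5   0.1 -18.8] rot [0.42 2.23 0.06] q [-15.9  53.6  58.5 128.7  36.3 -97.8] 0.0 0.0
place0.134/30 trans [-11.1   1.3 -32.9] rot [0.57 3.22 0.06] q [-16.   52.4  54.5 126.9  36.1 -97.7] 0.0 0.0
```

View pics/w9.png

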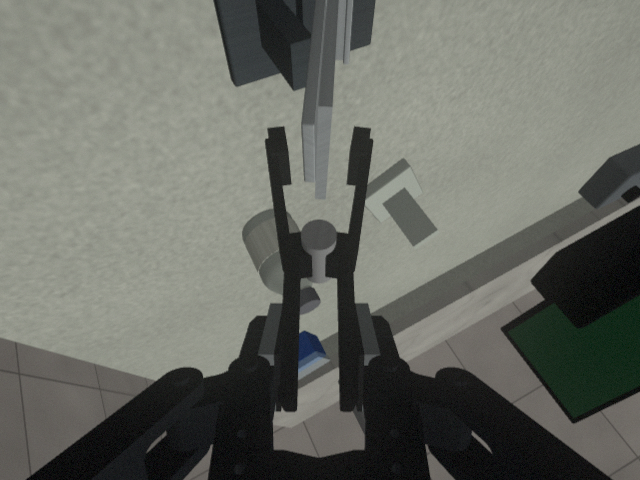

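The plate and backrest edges (columns 302–333) are now between the jaws (288 and 350), with no contact force. Inserting the rest of the way and releasing.

```bash
python3 -m jog '[{"rotation":[0.2,1.2,0],"translation":[-2,0.2,-11],"grip":24},{"rotation":[0.4,2.2,0],"translation":[-4,0.2,-19],"grip":24},{"rotation":[0.5,2.8,0],"translation":[-7.5,0.7,-26],"grip":24},{"rotation":[0.5,3.2,0],"translation":[-11,1.2,-33],"grip":24},{"rotation":[0.5,3.2,0],"translation":[-11,1.2,-33],"grip":24},{"rotation":[0.5,3.2,0],"translation":[-11,1.2,-33],"grip":24}]' 60
python3 see.py w10
```

```text
time: 19.55
ee_pos: [0.6564, -0.0163, 0.1636]
tcp_rot: [143.0, 33.8, -121.6]
wrist_force: [-0.5, -1.5, -0.8]
opening: 0.0255
grasp_force: 47.3
[ 0.92  0.34 -0.82] [-16.2  52.2  54.2 126.8  36.  -97.8]
place0.195/22 trans [27.6 -4.2 54. ] rot [-1.15 -7.87  0.05] q [-16.   51.8  62.2 127.6  37.  -98.3] 0.0 0.0
place0.18/25 trans [21.1 -3.2 40.6] rot [-0.69 -4.91  0.05] q [-15.9  53.4  62.5 129.1  36.7 -98.1] 0.0 0.0
place0.165/27 trans [14.4 -2.2 27.3] rot [-0.39 -2.93  0.05] q [-15.9  53.4  60.4 128.8  36.5 -97.9] 0.0 0.0
place0.15/29 trans [ 7.6 -1.1 14. ] rot [-0.08 -0.96  0.05] q [-15.9  53.6  58.5 128.7  36.3 -97.8] 0.0 0.0
place0.134/30 trans [-0.   0.  -0.1] rot [0.07 0.03 0.05] q [-16.   52.4  54.5 126.9  36.1 -97.7] 0.0 0.0
```

Exactly on plan, with no contact force. Releasing.

```bash
python3 -m jog '[{"rotation":[0,0,0],"translation":[0,0,0],"grip":30},{"rotation":[0,0,0],"translation":[0,0,0],"grip":36},{"rotation":[0,0,0],"translation":[0,0,0],"grip":42},{"rotation":[0,0,0],"translation":[0,0,0],"grip":50},{"rotation":[0,0,0],"translation":[0,0,0],"grip":65},{"rotation":[0,0,0],"translation":[0,0,0],"grip":80},{"rotation":[0,0,0],"translation":[0,0,0],"grip":80},{"rotation":[0,0,0],"translation":[0,0,0],"grip":80}]' 40
python3 see.py w11 | head -1; python3 -c "
from clampp import *
print((T_tool()[:3,2]*-90).round(0))"
```

```text
time: 20.4
ee_pos: [0.6566, -0.0164, 0.1638]
tcp_rot: [143.1, 33.8, -121.6]
wrist_force: [0.1, -0.2, 0.5]
opening: 0.0803
grasp_force: 0.0
[-0.7   0.52  0.55] [-16.2  52.2  54.1 126.8  36.  -97.8]
[ 25. -62.  60.]
```

View pics/w11.png

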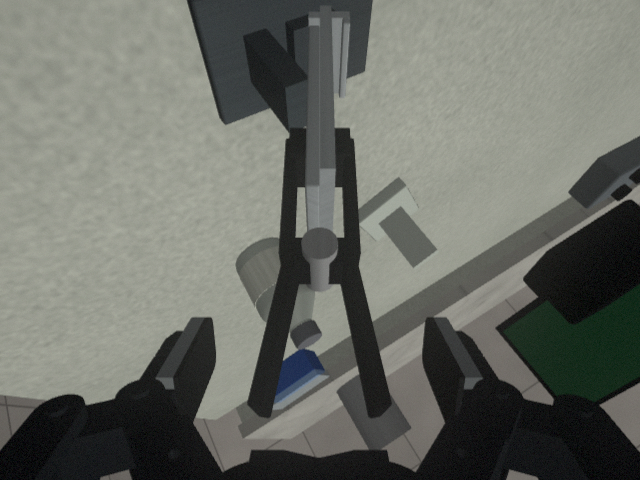

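The clamp pinches plate and backrest: jaws at rows 130–185 on either side, hinge at (320,245), handles free between the open fingers. I've now viewed more pictures than the 10 allowed, so the remaining checks are numeric. Retreating along the tool axis.

```bash
python3 -m jog '[{"rotation":[0,0,0],"translation":[5,-14,13],"grip":80},{"rotation":[0,0,0],"translation":[11,-28,27],"grip":80},{"rotation":[0,0,0],"translation":[19,-48,46],"grip":80},{"rotation":[0,0,0],"translation":[24,-68,65],"grip":80},{"rotation":[0,0,0],"translation":[20,-90,85],"grip":80},{"rotation":[0,0,0],"translation":[0,-130,95],"grip":80},{"rotation":[0,0,0],"translation":[0,-130,95],"grip":80},{"rotation":[0,0,0],"translation":[0,-130,95],"grip":80}]'
python3 - <<'E'
from clampp import *
o=readout.get_obs(); print(o["wrist_force"].round(2))
for c in ["wrist","side","top"]:
    p,W,d,Tw,f,i=cloud(c)
    P=W.reshape(-1,3); P=P[np.isfinite(P[:,0])]; L=P-ro; L=np.stack([L@x,L@y,L@z],1)
    def pr(n,m): q=L[m]; print(c,n,len(q),np.percentile(q,[2,50,98],axis=0).round(3).tolist() if len(q)>4 else "")
    pr("plate",(abs(L[:,0]-.005)<.006)&(abs(L[:,1])<.045)&(L[:,2]>.015)&(L[:,2]<.07))
    pr("handles",(abs(L[:,0])<.035)&(abs(L[:,1])<.03)&(L[:,2]>.14)&(L[:,2]<.21))
    pr("jaws front",(L[:,0]>.009)&(L[:,0]<.03)&(abs(L[:,1])<.03)&(L[:,2]>.06)&(L[:,2]<.125))
    for n in ("mouth","bottle","dish","short_plate"):
        m=spotter.mark_of(c,n)
        if m: u=m[0]["uv"]; print("  ",n,np.round(u),round(m[0]["confidence"],2))
    if c!="wrist":
        i=np.linalg.inv(Tw)@np.r_[ro+.078*z,1]; k=imaging.camera_info(c); print("  expected mouth",(i[:2]/i[2]*f+[k["cx"],k["cy"]]).round(0))
E
```

```text
time: 21.25
ee_pos: [0.614, -0.1083, 0.2091]
tcp_rot: [146.5, 33.7, -121.6]
wrist_force: [0.3, 0.3, 0.6]
opening: 0.0801
grasp_force: 0.0
[0.33 0.3  0.59]
wrist plate 1248 [[-0.0, -0.028, 0.016], [0.005, 0.023, 0.036], [0.006, 0.031, 0.069]]
wrist handles 2660 [[-0.018, -0.012, 0.14], [-0.011, 0.009, 0.165], [0.021, 0.014, 0.19]]
wrist jaws front 848 [[0.01, -0.008, 0.071], [0.014, 0.009, 0.098], [0.016, 0.012, 0.124]]
   mouth [267. 226.] 0.6
   bottle [269. 226.] 0.75
side plate 355 [[-0.001, -0.025, 0.016], [0.004, 0.015, 0.033], [0.007, 0.032, 0.069]]
side handles 0 
side jaws front 4 
   bottle [338. 250.] 0.18
   dish [422. 284.] 0.7
   short_plate [400. 381.] 0.73
  expected mouth [353. 222.]
top plate 437 [[-0.001, -0.033, 0.016], [0.005, -0.003, 0.038], [0.008, 0.029, 0.068]]
top handles 410 [[-0.02, -0.013, 0.142], [0.015, -0.001, 0.175], [0.023, 0.012, 0.192]]
top jaws front 184 [[0.012, -0.011, 0.071], [0.016, -0.0, 0.097], [0.018, 0.01, 0.124]]
   mouth [344. 217.] 0.93
   bottle [247. 203.] 0.61
   dish [412. 206.] 0.84
  expected mouth [344. 215.]
```

```bash
python3 -m jog '[{"rotation":[0,0,0],"translation":[-40,-40,20],"grip":80},{"rotation":[0,0,0],"translation":[-80,-80,40],"grip":80},{"rotation":[0,0,0],"translation":[-80,-80,40],"grip":80},{"rotation":[0,0,0],"translation":[-80,-80,40],"grip":80}]' && python3 -c "
from h import *
o=readout.get_obs(); print(o['wrist_force'].round(2),o['qd'].round(2)); print(bot.job_done())"
```

```text
time: 22.4
ee_pos: [0.5258, -0.179, 0.2345]
tcp_rot: [147.9, 33.5, -121.5]
wrist_force: [-0.0, 0.4, 0.0]
opening: 0.0802
grasp_force: 0.0
[-0.01  0.39  0.01] [ 3.1   2.23  1.34 -0.73  1.81  1.45]
the job is handed in; nothing more can be done
None
```

The job is handed in at about 22.4 s. Depth measurements before hand-in showed the plate flat on the backrest and about 2 mm off centre, with the clamp pinching both, tips 30–40 mm below the top edge and centred. I viewed 12 pictures against the limit of 10, and no verdict came back.

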